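# Unstack two dental cases and put each piece in its place

## Task

Take the two stacks on the trimming bench apart from the top down, one piece at a time, and set each piece down upright (never dropped) in the middle of its own place: the chrome gauge in the green tray, the red denture base in the white dish, the brass casting ring on the terracotta disc, the bone-coloured stone model on the cork mat and the blue mounting puck on the black pad. Never lift a piece that still has another on it.

Things in the scene. Friction and masses are not known exactly. Their poses are not given: they have to be found in the camera images.
- gauge: Chrome trimming gauge: round disc 42 mm across and 6 mm thick with an upright central knob 16 mm across and 22 mm tall (28 mm overall), 0.08 kg. At the start it lies on top of the denture base. Take it by the knob. Origin: centre of its underside, z up.
- denture_base: Red acrylic denture base: horseshoe ridge with a thin palate plate, flat underside, 48 mm long (x) by 48 mm wide (y), 16 mm high, 0.04 kg. Its two outer flanks, facing +y and -y, are flat, parallel, 48 mm apart and run from 24 mm behind the origin (-x) to 9 mm ahead; the rounded end of the arch is at +x. At the start it lies, beneath the gauge, on either the stone model or the mounting puck. Origin: centre of its underside, z up.
- casting_ring: Brass casting ring: plain open tube, 48 mm outside, 39 mm inside, 30 mm high, 0.14 kg. At the start it stands on either the stone model or the mounting puck (the one without the denture base). Origin: centre of its underside, z up.
- stone_model: Bone-coloured stone model: base 20 mm high with flat parallel flanks 56 mm apart facing +y and -y (from 28 mm behind the origin, -x, to 12 mm ahead), 54 mm long in x, front corners (+x) cut off; a horseshoe ridge 48 mm wide on top makes it 30 mm high overall, 0.12 kg. At the start it stands on the bench with the denture base and gauge, or the casting ring, on it. Origin: centre of its underside, z up.
- mount_puck: Blue plastic mounting puck: solid cylinder 58 mm across, 30 mm high, with a thin black band round it, 0.10 kg. At the start it stands on the bench with the casting ring, or the denture base and gauge, on it. Origin: centre of its underside, z up.
- green_tray: Green square tray, place of the gauge: 100 mm square outside, 92 mm inside, floor surface 4 mm and rim 10 mm above the bench. Fixed; its place on the bench changes. Origin: centre of its underside, z up.
- white_dish: White round dish, place of the denture base: 100 mm across, about 90 mm inside, floor surface 4 mm and rim 7 mm above the bench. Fixed; its place on the bench changes. Origin: centre of its underside, z up.
- terracotta_disc: Flat round terracotta disc, place of the casting ring: 92 mm across, top 10 mm above the bench. Fixed; its place on the bench changes. Origin: centre of its underside, z up.
- cork_mat: Square cork mat, place of the stone model: 90 mm square, top 6 mm above the bench. Fixed; its place on the bench changes. Origin: centre of its underside, z up.
- black_pad: Square black rubber pad, place of the mounting puck: 90 mm square, top 8 mm above the bench. Fixed; its place on the bench changes. Origin: centre of its underside, z up.
Mind the look-alikes: they are no part of the job. Of the things that look like the mount_puck, take the one that is farthest from the robot's base at the start.

How it is judged (in metres and radians):
At the end, for the whole second after the job is handed in: All five pieces stand upright (within 0.12 rad) and at rest on their own places, resting on its surface (within 5 mm in height), each piece's centre within 15 mm of the place's centre, none touched by the robot (horizontal distance between gauge and green_tray below 0.015 m and z of gauge in the frame of green_tray between 0 and 0.009 m and angle between each of gauge, denture_base, casting_ring, stone_model, mount_puck's own z axis and vertical below 0.12 rad and linear speed of each of gauge, denture_base, casting_ring, stone_model, mount_puck below 0.02 m/s and horizontal distance between denture_base and white_dish below 0.015 m and z of denture_base in the frame of white_dish between 0 and 0.009 m and horizontal distance between casting_ring and terracotta_disc below 0.015 m and z of casting_ring in the frame of terracotta_disc between 0.006 and 0.015 m and horizontal distance between stone_model and cork_mat below 0.015 m and z of stone_model in the frame of cork_mat between 0.002 and 0.011 m and horizontal distance between mount_puck and black_pad below 0.015 m and z of mount_puck in the frame of black_pad between 0.004 and 0.013 m).
It fails at once if the stone model was lifted or carried with another piece still on it (height (world z) of stone_model above 0.02 m and (contact force between stone_model and denture_base above 0.05 N or contact force between stone_model and casting_ring above 0.05 N)).
It fails at once if the mount puck was lifted or carried with another piece still on it (height (world z) of mount_puck above 0.02 m and (contact force between mount_puck and denture_base above 0.05 N or contact force between mount_puck and casting_ring above 0.05 N)).
It fails at once if the denture base was lifted or carried with another piece still on it (height (world z) of denture_base above 0.045 m and contact force between denture_base and gauge above 0.05 N).
It fails at once if a piece was dropped or flung instead of being set down ((linear speed of gauge above 0.7 m/s and contact force between gauge and the fingers below 0.01 N) or (linear speed of denture_base above 0.7 m/s and contact force between denture_base and the fingers below 0.01 N) or (linear speed of casting_ring above 0.7 m/s and contact force between casting_ring and the fingers below 0.01 N) or (linear speed of stone_model above 0.7 m/s and contact force between stone_model and the fingers below 0.01 N) or (linear speed of mount_puck above 0.7 m/s and contact force between mount_puck and the fingers below 0.01 N)).
It also fails if it takes over 125 s, if anything falls off the work surface, if the arm or the gripper's body presses on something with over 40 N, if the wrist force passes 120 N, or if a joint passes its speed limit or range.

## Robot

A 6-joint arm with a two-finger parallel gripper is mounted at the origin on the work surface. World frame = base frame: x ahead of the robot, y to its left, z up, the work surface at z = 0. Lengths are in m, angles in degrees, forces in N, time in s.
With the tool pointing down it reaches from about 0.325 to 0.85 m from the base axis. Payload 15.5 kg.
Tool frame: the origin (TCP) lies at the very end of the fingers, on their centre line; the grasp point (between the pads) lies arm.grip_depth behind it (arm.grip_depth is the distance from the TCP to the grasp point, in m); z points along the fingers, y is the direction in which the jaws open and shut (so a half turn about z gives the same grasp; the last joint's range is limited). The gripper opens to 91 mm and grips with 3 to 60 N. Pads are 32 mm wide; open, the fingers measure 118 mm over their backs; the gripper's body (76 mm by 178 mm) begins 60 mm behind the grasp point.
Start: joints at [-73.654, 28.281, 77.091, -0, 74.628, -5.472], TCP at [0.232, -0.58, 0.214] pointing down, gripper open.
Joint ranges: [-166.48, 166.48], [-47.26, 123.95], [12.59, 153.08], [-70.14, 250.14], [6.76, 159.57], [-176.63, 176.63]. Speed limits (degrees/s): [108.29, 108.29, 147.25, 172.46, 172.46, 172.46].

## Interface

Orientations are given as a 3x3 rotation matrix whose columns are the frame's x, y, z axes.
In Python, from rig import arm gives the robot as it stands. Calls block until the motion is done:
- arm.move_to(position, orientation): joint-space move of the TCP to a pose.
- arm.move_l(position, orientation=None, feed=0.15): straight line of the TCP; orientation=None keeps the orientation; feed is the mean speed in m/s.
- arm.move_joints(angles): joint-space move.
- arm.grip(opening): finger opening in m; the grip force is fixed at half the most; returns when the fingers have stopped.
- arm.sleep(seconds).
- arm.solve_ik(position, orientation): joint angles nearest the present ones, or None.
- arm.snapshot(name): name is "side" or "top"; returns the picture (420x560x3 uint8, red, green, blue); there is no depth.
- arm.get_calibration(name): a dict with "intrinsics" (3x3 intrinsics, pixels), "cam_to_world" (4x4, takes a point from camera to world coordinates). Camera axes: x right, y down, z forward; pixel columns grow to the right and rows downward; lengths in m; the calibration is good to about 2 mm. A picture is of the moment at which its call begins. get_calibration takes no time and is no camera call.
A pose or a line that the arm cannot do raises arm.Unreachable and nothing moves.
- arm.sign_off(): hands the job in, once; it reports no verdict.
Readings, each from a call of its own:
- arm.current_t(): time.
- arm.current_joint_positions(): joint angles.
- arm.current_dq(): joint speeds.
- arm.current_tau(): joint torques, N m.
- arm.current_ee_pos(): TCP position.
- arm.current_tool_rot(): TCP orientation.
- arm.current_force(): force on the tool from outside, world axes, zero at the start.
- arm.current_torque(): the same for the moment, N m.
- arm.current_width(): finger opening in m.
Only numpy, scipy, OpenCV 4.12 (cv2) and the standard library are available. Lean on these libraries where they do the work, as an engineer would, in place of code of your own. Each camera call takes 0.05 s, during which the arm holds its last target.

## Working session

There is one attempt and no reset: what is moved stays moved. The work goes in short steps, each a Python script; the robot and the scene stay as the last script left them, time stands still between calls to the robot, and variables do not carry over. Pictures are saved under pics/ and viewed, and the job is handed in when it is done.

```bash
ls; mkdir -p pics; python3 - <<'E'
from rig import arm
import cv2,numpy as np
for n in ["side","top"]:
    im=arm.snapshot(n); cv2.imwrite(f"pics/{n}0.png",im[:,:,::-1])
    c=arm.get_calibration(n); print(n,np.round(c["intrinsics"],2).tolist(),np.round(c["cam_to_world"],4).tolist())
print(arm.grip_depth,arm.current_t(),arm.current_width()); print(np.round(arm.current_tool_rot(),3).tolist())
E
```

```text
pics
side [[413.4, 0.0, 278.69], [0.0, 413.4, 203.41], [0.0, 0.0, 1.0]] [[-0.7262, -0.5357, 0.4309, 0.0736], [-0.6872, 0.5492, -0.4755, 0.4929], [0.0181, -0.6414, -0.767, 0.8275], [0.0, 0.0, 0.0, 1.0]]
top [[431.26, 0.0, 275.25], [0.0, 431.26, 216.71], [0.0, 0.0, 1.0]] [[-0.0349, -0.9751, 0.219, 0.2631], [-0.9994, 0.0343, -0.0066, 0.0254], [-0.0011, -0.2191, -0.9757, 1.0825], [0.0, 0.0, 0.0, 1.0]]
0.0188 0.1 0.09103515647611168
[[0.928, 0.372, -0.0], [0.372, -0.928, 0.001], [0.0, -0.001, -1.0]]
```

View pics/side0.png

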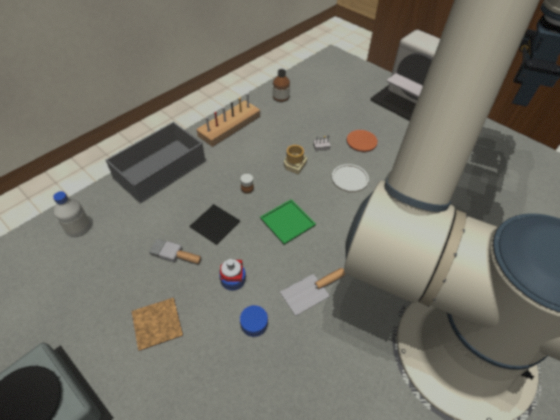

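View pics/top0.png

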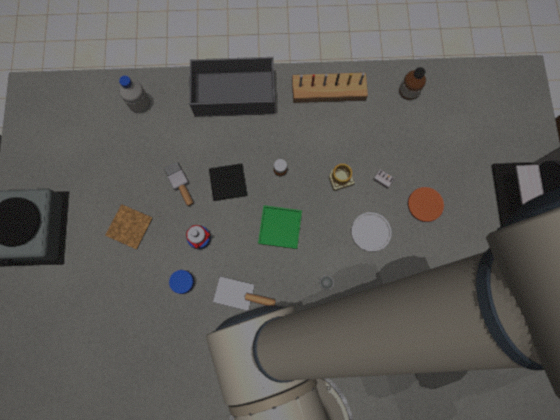

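```bash
cat > h.py <<'E'
import cv2,numpy as np
from rig import arm
def ray(n,uv):
    c=arm.get_calibration(n);K=c["intrinsics"];T=c["cam_to_world"]
    d=T[:3,:3]@np.linalg.solve(K,np.array([uv[0],uv[1],1.]));return T[:3,3],d
def onz(n,uv,z):
    o,d=ray(n,uv);return o+d*(z-o[2])/d[2]
def proj(n,p):
    c=arm.get_calibration(n);K=c["intrinsics"];T=np.linalg.inv(c["cam_to_world"])
    q=K@(T[:3,:3]@np.asarray(p,float)+T[:3,3]);return q[:2]/q[2]
def tri(a,b):
    o1,d1=ray("top",a);o2,d2=ray("side",b)
    s=np.linalg.lstsq(np.c_[d1,-d2],o2-o1,rcond=None)[0]
    p,q=o1+d1*s[0],o2+d2*s[1];return (p+q)/2,np.linalg.norm(p-q)
E
python3 - <<'E'
from h import *
t=cv2.imread("pics/top0.png");s=cv2.imread("pics/side0.png")
def crop(im,u,v,r=28): return cv2.resize(im[v-r:v+r,u-r:u+r],(390,290*390//390),interpolation=cv2.INTER_CUBIC) if 0 else cv2.resize(im[v-r:v+r,u-r:u+r],(290,290),interpolation=cv2.INTER_CUBIC)
cv2.imwrite("pics/crop0.png",np.vstack([np.hstack([crop(t,198,238),crop(t,342,176)]),np.hstack([crop(s,232,272),crop(s,295,157)])]))
for u,v,z in [(198,235,.03),(181,282,.03),(342,176,.05),(280,228,.01),(371,231,.007),(426,204,.01),(130,227,.006),(228,182,.008),(327,283,.02)]:
    p=onz("top",(u,v),z);print((u,v),p.round(3),np.hypot(*p[:2]).round(3),proj("side",p).round())
E
```

```text
(198, 235) [0.46  0.211 0.03 ] 0.506 [233. 271.]
(181, 282) [0.346 0.252 0.03 ] 0.428 [256. 318.]
(342, 176) [ 0.593 -0.152  0.05 ] 0.613 [298. 154.]
(280, 228) [0.474 0.007 0.01 ] 0.474 [290. 221.]
(371, 231) [ 0.459 -0.223  0.007] 0.51 [351. 177.]
(426, 204) [ 0.524 -0.369  0.01 ] 0.641 [363. 140.]
(130, 227) [0.491 0.389 0.006] 0.626 [160. 322.]
(228, 182) [0.601 0.138 0.008] 0.617 [217. 223.]
(327, 283) [ 0.331 -0.102  0.02 ] 0.347 [363. 225.]
```

View pics/crop0.png

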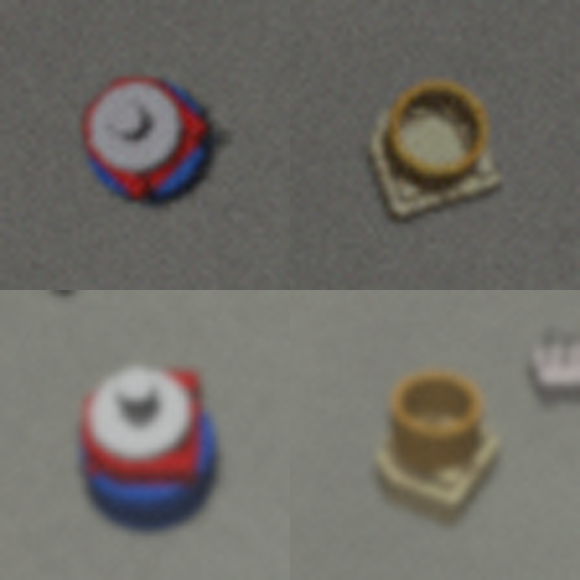

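```bash
cat >> h.py <<'E'
def blob(im,lo,hi,near,r=45,hull=True):
    hsv=cv2.cvtColor(im,cv2.COLOR_BGR2HSV);m=cv2.inRange(hsv,np.array(lo),np.array(hi))
    w=np.zeros_like(m);cv2.circle(w,tuple(int(x) for x in near),r,255,-1);m&=w
    cs,_=cv2.findContours(m,cv2.RETR_EXTERNAL,cv2.CHAIN_APPROX_NONE)
    c=max(cs,key=cv2.contourArea);
    if hull:c=cv2.convexHull(c)
    return c
def centre_area(c,n,z):
    P=np.array([onz(n,p,z)[:2] for p in c[:,0,:]]);M=cv2.moments((P*1e4).astype(np.float32))
    return np.array([M["m10"],M["m01"]])/M["m00"]/1e4, M["m00"]*1e-8, np.rad2deg(0)
E
python3 - <<'E'
from h import *
I={"top":cv2.imread("pics/top0.png"),"side":cv2.imread("pics/side0.png")}
things={"green":((50,100,60),(75,255,255),(280,228),(288,221),.010),
"dish":((0,0,165),(179,40,255),(371,231),(350,177),.007),
"terra":((3,130,90),(14,255,255),(426,204),(363,140),.010),
"cork":((8,70,70),(22,255,255),(130,227),(158,323),.006),
"black":((0,0,0),(179,255,50),(228,182),(215,223),.008),
"bluenear":((105,130,60),(125,255,255),(181,282),(254,320),.03)}
for k,(lo,hi,a,b,z) in things.items():
    for n,c in (("top",a),("side",b)):
        hsv=cv2.cvtColor(I[n],cv2.COLOR_BGR2HSV)[int(c[1]),int(c[0])]
        try:
            bl=blob(I[n],lo,hi,c,32);xy,A,_=centre_area(bl,n,z)
            print(k,n,hsv,xy.round(4),"A mm2",round(A*1e6),"box",cv2.boundingRect(bl))
        except Exception as e: print(k,n,hsv,repr(e))
print("gauge",tri((196.1,234.7),(231,267.7)))
# ring rim: top-crop ellipse c=(436,133)-> , side
r=lambda c,u,v:(u-28+c[0]/5.18,v-28+c[1]/5.18)
print("ring",tri(r((436-290,132),342,176),r((435-290,407-290),295,157)))
for z in(.06,): print(onz("top",r((146,132),342,176),z),onz("side",r((145,117),295,157),z))
print("gauge@52",onz("top",(196.1,234.7),.052),onz("side",(231,267.7),.052))
E
```

```text
green top [ 67 171 109] [0.4779 0.0078] A mm2 9781 box (258, 206, 44, 43)
green side [ 66 157 141] [0.4794 0.0115] A mm2 9692 box (261, 200, 54, 44)
dish top [115  11 143] ValueError('max() iterable argument is empty')
dish side [ 40   8 190] [ 0.4594 -0.2197] A mm2 6750 box (332, 166, 37, 24)
terra top [  9 169 127] [ 0.5242 -0.3683] A mm2 6070 box (408, 188, 36, 33)
terra side [ 10 155 168] [ 0.5248 -0.3642] A mm2 5809 box (347, 131, 30, 20)
cork top [ 15 131 107] [0.4935 0.393 ] A mm2 8014 box (105, 205, 47, 44)
cork side [ 16 123 143] [0.4955 0.3951] A mm2 8136 box (132, 298, 51, 52)
black top [15 23 22] [0.6018 0.1391] A mm2 7668 box (209, 164, 38, 37)
black side [15 24 42] [0.6034 0.1422] A mm2 6989 box (191, 206, 48, 37)
bluenear top [111 181 138] [0.3472 0.2525] A mm2 2417 box (169, 270, 24, 24)
bluenear side [111 176 165] [0.3478 0.2569] A mm2 2405 box (241, 306, 26, 27)
gauge (array([0.45863885, 0.21351222, 0.04848342]), np.float64(0.0035184654629274283))
ring (array([ 0.60046014, -0.15167116,  0.05464498]), np.float64(0.004121772129915069))
[ 0.59680263 -0.15163539  0.06      ] [ 0.59885263 -0.14659072  0.06      ]
gauge@52 [0.45641834 0.21194927 0.052     ] [0.45858684 0.2154641  0.052     ]
```

```bash
cat >> h.py <<'E'
PL={"green":(.4787,.0097),"dish":(.459,-.2215),"terra":(.5245,-.3662),"cork":(.4945,.394),"black":(.6026,.1407)}
def rot(deg):
    a=np.deg2rad(deg);c,s=np.cos(a),np.sin(a)
    return np.array([[-s,c,0],[c,s,0],[0,0,-1.]])
def best(pos,deg):
    q=arm.current_joint_positions();o=[]
    for d in (deg,deg+180):
        j=arm.solve_ik(pos,rot(d))
        if j is not None:o.append((np.abs(np.array(j)-q).max(),d))
    return min(o)[1]
def look(tag):
    for n in ("top","side"):cv2.imwrite(f"pics/{n}{tag}.png",arm.snapshot(n)[:,:,::-1])
def st(m):print(m,"t",round(arm.current_t(),1),"ee",np.round(arm.current_ee_pos(),4),"w",round(arm.current_width(),4),"F",np.round(arm.current_force(),1))
E
python3 - <<'E'
from h import *
x,y=.4575,.2137
d=best([x,y,.2],90)
arm.grip(.05)
arm.move_to([x,y,.15],rot(d));st("above")
arm.move_l([x,y,.056],feed=.12);st("down")
arm.grip(0.0);st("grip")
arm.move_l([x,y,.10],feed=.08);st("lift")
look(1)
E
python3 - <<'E'
import cv2,numpy as np
t=cv2.imread("pics/top1.png");s=cv2.imread("pics/side1.png")
c=lambda im,u,v,r=40: cv2.resize(im[v-r:v+r,u-r:u+r],(390,390),interpolation=cv2.INTER_CUBIC)
cv2.imwrite("pics/c1.png",np.hstack([c(t,198,235),c(s,232,265)]))
E
```

```text
above t 3.8 ee [0.4579 0.2132 0.15  ] w 0.0499 F [-1.  -1.  -0.6]
down t 4.7 ee [0.4579 0.2138 0.0565] w 0.0505 F [-0.2  0.2  0.3]
grip t 5.3 ee [0.4576 0.2137 0.0561] w 0.0148 F [-0.6  1.1  3. ]
lift t 6.0 ee [0.4573 0.2137 0.0998] w 0.0146 F [-0.3  0.2 -0.1]
```

View pics/c1.png

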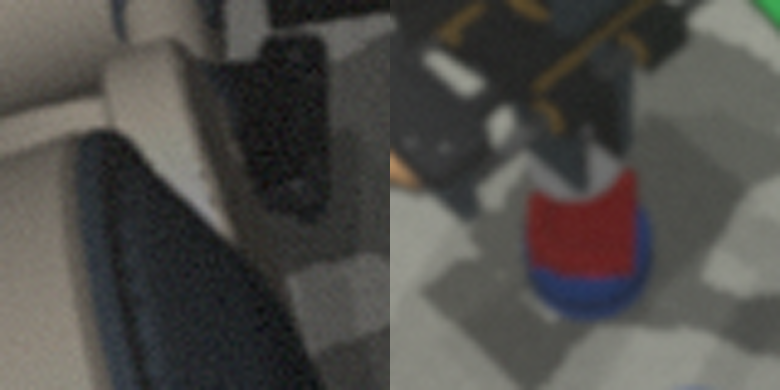

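```bash
python3 - <<'E'
from h import *
x,y=PL["green"]
arm.move_l([.4575,.2137,.15],feed=.2)
d=best([x,y,.15],90)
arm.move_to([x,y,.12],rot(d));st("above")
arm.move_l([x,y,.04],feed=.12);arm.move_l([x,y,.0152],feed=.04);st("down")
arm.grip(.04);st("open")
arm.move_l([x,y,.12],feed=.2)
arm.move_to([.45,-.08,.25],rot(d));st("clear")
look(2)
E
python3 - <<'E'
import cv2,numpy as np
t=cv2.imread("pics/top2.png");s=cv2.imread("pics/side2.png")
c=lambda im,u,v,r=28: cv2.resize(im[v-r:v+r,u-r:u+r],(290,290),interpolation=cv2.INTER_CUBIC)
cv2.imwrite("pics/c2.png",np.vstack([np.hstack([c(t,198,238),c(t,280,228)]),np.hstack([c(s,232,272),c(s,288,221)])]))
E
```

```text
above t 7.4 ee [0.4784 0.0102 0.1195] w 0.0151 F [-0.6  0.4 -0.4]
down t 9.0 ee [0.4787 0.0097 0.0152] w 0.0152 F [ 0.2 -0.4 -1.2]
open t 9.6 ee [0.4787 0.0097 0.0152] w 0.04 F [ 0.5 -0.3  0.9]
clear t 10.9 ee [ 0.4496 -0.0799  0.2488] w 0.0401 F [-0.3 -0.3 -0.5]
```

View pics/c2.png

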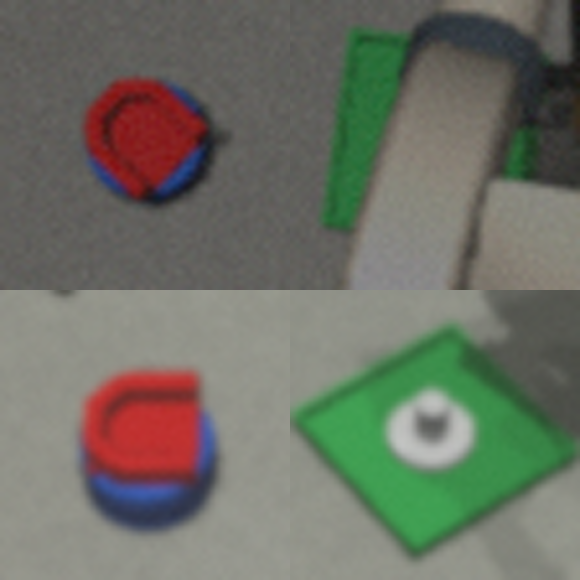

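```bash
python3 - <<'E'
from h import *
for n,c in(("top",(196,236)),("side",(231,268))):
    im=cv2.imread(f"pics/{n}2.png")
    hsv=cv2.cvtColor(im,cv2.COLOR_BGR2HSV)
    im2=im.copy()
    m=((hsv[...,0]<8)|(hsv[...,0]>172))&(hsv[...,1]>120)&(hsv[...,2]>60)
    w=np.zeros(m.shape,np.uint8);cv2.circle(w,c,25,255,-1);m=(m&(w>0)).astype(np.uint8)*255
    k=max(cv2.findContours(m,0,1)[0],key=cv2.contourArea)
    P=np.array([onz(n,p,.042)[:2] for p in k[:,0,:]])
    r=cv2.minAreaRect((P*1e3).astype(np.float32));print(n,r,cv2.boxPoints(r).round(1).tolist())
    r0=(28 if 1 else 0)
f=lambda c,u,v:(u-28+c[0]/5.18,v-28+c[1]/5.18)
for n,a,b in(("top",f((209,130),198,238),f((147,196),198,238)),("side",f((198,83),232,272),f((198,182),232,272))):
    A=onz(n,a,.046);B=onz(n,b,.046);e=B-A
    print(n,A.round(4),B.round(4),"len",np.linalg.norm(e).round(4),"ang",np.rad2deg(np.arctan2(e[1],e[0])).round(1))
# puck blue
E
```

```text
top ((458.3302917480469, 213.35543823242188), (50.14720916748047, 46.06703567504883), 43.515106201171875) [[424.29998779296875, 212.8000030517578], [456.0, 179.39999389648438], [492.3999938964844, 213.89999389648438], [460.70001220703125, 247.3000030517578]]
side ((460.28009033203125, 216.15887451171875), (46.62149429321289, 50.08394241333008), 44.07257843017578) [[426.1000061035156, 217.89999389648438], [461.0, 182.0], [494.3999938964844, 214.39999389648438], [459.6000061035156, 250.39999389648438]]
top [0.4553 0.1783 0.046 ] [0.425  0.2073 0.046 ] len 0.042 ang 136.2
side [0.4583 0.1829 0.046 ] [0.4236 0.2157 0.046 ] len 0.0477 ang 136.7
```

```bash
python3 - <<'E'
from h import *
off=-.007*np.array([np.cos(np.deg2rad(44.5)),np.sin(np.deg2rad(44.5))])
x,y=np.array([.459,.2145])+off
arm.grip(.07)
d=best([x,y,.12],134.5)
arm.move_to([x,y,.12],rot(d));st("above")
arm.move_l([x,y,.055],feed=.12);arm.move_l([x,y,.034],feed=.05);st("down")
arm.grip(0.03);st("grip")
arm.move_l([x,y,.06],feed=.05);arm.move_l([x,y,.13],feed=.15);st("lift")
x,y=np.array(PL["dish"])+off
arm.move_to([x,y,.12],rot(best([x,y,.12],134.5)));st("above")
look(3)
E
python3 - <<'E'
import cv2,numpy as np
t=cv2.imread("pics/top3.png");s=cv2.imread("pics/side3.png")
cv2.imwrite("pics/c3.png",cv2.resize(s[100:300,180:420],None,fx=2.5,fy=2.5))
E
```

```text
above t 12.8 ee [0.4546 0.2089 0.1205] w 0.0699 F [-0.5 -0.3  0.6]
down t 14.1 ee [0.4539 0.2096 0.0338] w 0.0698 F [ 0.  -0.8  0.5]
grip t 14.6 ee [0.4541 0.2096 0.0342] w 0.0477 F [-1.5 -0.7  3.8]
lift t 15.9 ee [0.4537 0.2095 0.1294] w 0.0476 F [ 0.4 -0.1 -0.6]
above t 17.5 ee [ 0.4542 -0.2256  0.1199] w 0.0475 F [ 0.   0.4 -0.3]
```

View pics/c3.png

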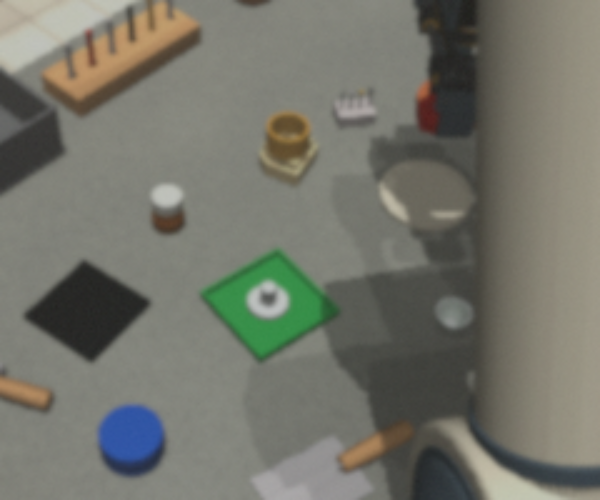

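```bash
python3 - <<'E'
from h import *
p=arm.current_ee_pos()
off=-.007*np.array([np.cos(np.deg2rad(44.5)),np.sin(np.deg2rad(44.5))])
x,y=np.array(PL["dish"])+off
arm.move_l([x,y,.03],feed=.12);arm.move_l([x,y,.0090],feed=.04);st("down")
arm.grip(.06);st("open")
arm.move_l([x,y,.14],feed=.15)
arm.move_to([.5,.05,.3],rot(best([.5,.05,.3],100)));st("clear")
look(4)
E
python3 - <<'E'
import cv2,numpy as np
t=cv2.imread("pics/top4.png");s=cv2.imread("pics/side4.png")
c=lambda im,u,v,r=28: cv2.resize(im[v-r:v+r,u-r:u+r],(290,290),interpolation=cv2.INTER_CUBIC)
cv2.imwrite("pics/c4.png",np.vstack([np.hstack([c(t,371,231),c(t,342,176)]),np.hstack([c(s,350,177),c(s,295,157)])]))
E
```

```text
down t 19.1 ee [ 0.4539 -0.2263  0.0087] w 0.0481 F [ 0.9 -0.2 -0.1]
open t 19.5 ee [ 0.4541 -0.2264  0.009 ] w 0.0601 F [0.  0.7 0.1]
clear t 21.8 ee [0.4998 0.0494 0.2992] w 0.06 F [ 0.7 -0.1  0.4]
```

View pics/c4.png

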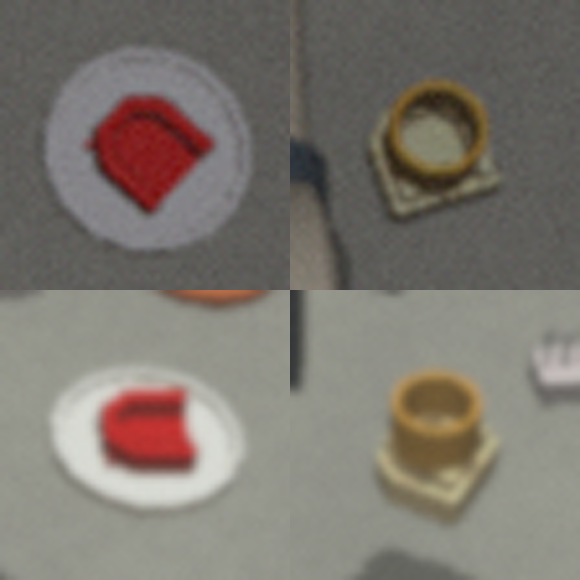

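```bash
python3 - <<'E'
from h import *
x,y=.598,-.149
arm.grip(.08)
arm.move_to([x,y,.14],rot(best([x,y,.14],90)));st("above")
arm.move_l([x,y,.07],feed=.12);arm.move_l([x,y,.037],feed=.06);st("down")
arm.grip(0.03);st("grip")
arm.move_l([x,y,.06],feed=.05);arm.move_l([x,y,.13],feed=.15);st("lift")
x,y=PL["terra"]
arm.move_to([x,y,.12],rot(best([x,y,.12],90)));st("above")
arm.move_l([x,y,.04],feed=.12);arm.move_l([x,y,.0178],feed=.04);st("down")
arm.grip(.07);st("open")
arm.move_l([x,y,.14],feed=.15)
arm.move_to([.5,.05,.3],rot(best([.5,.05,.3],100)));st("clear")
look(5)
E
python3 - <<'E'
import cv2,numpy as np
t=cv2.imread("pics/top5.png");s=cv2.imread("pics/side5.png")
c=lambda im,u,v,r=28: cv2.resize(im[v-r:v+r,u-r:u+r],(290,290),interpolation=cv2.INTER_CUBIC)
cv2.imwrite("pics/c5.png",np.vstack([np.hstack([c(t,426,204),c(t,342,176)]),np.hstack([c(s,363,140),c(s,295,157)])]))
E
```

```text
above t 23.5 ee [ 0.5982 -0.1481  0.141 ] w 0.0795 F [0.5 0.5 0.2]
down t 24.9 ee [ 0.598  -0.149   0.0369] w 0.0799 F [-0.2  0.1 -0.1]
grip t 25.5 ee [ 0.5981 -0.1491  0.0372] w 0.0476 F [-0.6 -0.4  2.8]
lift t 26.7 ee [ 0.5976 -0.1489  0.1293] w 0.0477 F [-0.4  0.2 -0.7]
above t 27.6 ee [ 0.5246 -0.3653  0.1195] w 0.0478 F [ 0.7  1.2 -1.2]
down t 29.2 ee [ 0.5244 -0.3661  0.0175] w 0.0476 F [-0.3 -0.5 -1.7]
open t 29.7 ee [ 0.5245 -0.3662  0.0178] w 0.0702 F [ 0.5 -0.2  0.2]
clear t 32.3 ee [0.5002 0.0492 0.2995] w 0.0699 F [-0.8 -0.   0.7]
```

View pics/c5.png

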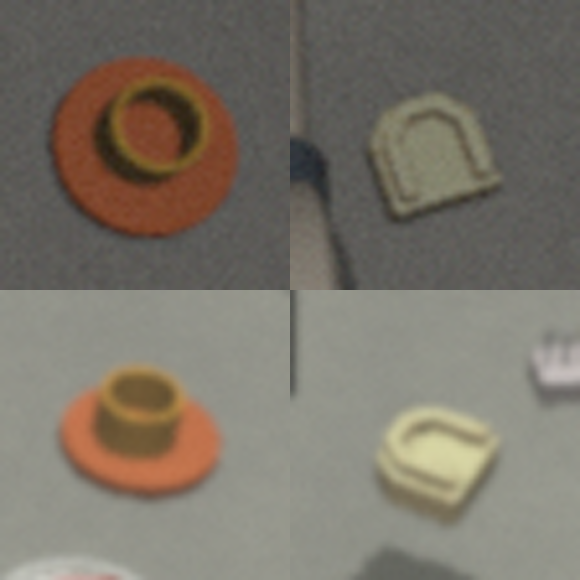

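```bash
python3 - <<'E'
from h import *
print("ring", onz("top",(428.9,200.7),.04),onz("side",(362,132.7),.04))
for n,c in(("top",(341,178)),("side",(295,160))):
    im=cv2.imread(f"pics/{n}5.png");lab=cv2.cvtColor(im,cv2.COLOR_BGR2LAB)
    m=(lab[...,2]>138)
    w=np.zeros(m.shape,np.uint8);cv2.circle(w,c,20,255,-1);m=(m&(w>0)).astype(np.uint8)*255
    m=cv2.morphologyEx(m,cv2.MORPH_CLOSE,np.ones((3,3)))
    k=max(cv2.findContours(m,0,1)[0],key=cv2.contourArea)
    for z in (.02,.028):
        P=np.array([onz(n,p,z)[:2] for p in k[:,0,:]])
        r=cv2.minAreaRect((P*1e3).astype(np.float32));print(n,z,r,cv2.boxPoints(r).round(1).tolist())
f=lambda c,u,v:(u-28+c[0]/5.18,v-28+c[1]/5.18)
# heel base corners at z .02: top (left,right); side (right upper, bottom)
for n,a,b in(("top",f((108,214),342,176),f((210,183),342,176)),("side",f((163,215),295,157),f((207,147),295,157))):
    A=onz(n,a,.02);B=onz(n,b,.02);e=B-A
    print(n,A.round(4),B.round(4),"len",np.linalg.norm(e).round(4),"ang",np.rad2deg(np.arctan2(e[1],e[0])).round(1))
E
```

```text
ring [ 0.52455654 -0.3665777   0.04      ] [ 0.52678882 -0.3600697   0.04      ]
top 0.02 ((600.5888671875, -153.28524780273438), (54.649627685546875, 55.58541488647461), 16.9144229888916) [[566.4000244140625, -134.60000610351562], [582.5, -187.8000030517578], [634.7999877929688, -171.89999389648438], [618.5999755859375, -118.69999694824219]]
top 0.028 ((598.0474853515625, -151.94021606445312), (54.238121032714844, 55.16691970825195), 16.91439437866211) [[564.0999755859375, -133.39999389648438], [580.0999755859375, -186.1999969482422], [632.0, -170.39999389648438], [616.0, -117.69999694824219]]
side 0.02 ((603.2320556640625, -149.0314178466797), (60.724796295166016, 78.28919982910156), 16.5795841217041) [[563.0, -120.19999694824219], [585.2999877929688, -195.1999969482422], [643.5, -177.89999389648438], [621.2000122070312, -102.9000015258789]]
side 0.028 ((597.9846801757812, -142.67190551757812), (60.12316131591797, 77.51360321044922), 16.579633712768555) [[558.0999755859375, -114.0999984741211], [580.2000122070312, -188.39999389648438], [637.9000244140625, -171.1999969482422], [615.7000122070312, -96.9000015258789]]
top [ 0.5681 -0.1369  0.02  ] [ 0.5823 -0.1885  0.02  ] len 0.0535 ang -74.6
side [ 0.5691 -0.1306  0.02  ] [ 0.5863 -0.1859  0.02  ] len 0.058 ang -72.7
```

```bash
python3 - <<'E'
from h import *
u=np.array([np.cos(np.deg2rad(16.5)),np.sin(np.deg2rad(16.5))])
x,y=np.array([.602,-.152])-.008*u
arm.grip(.08)
arm.move_to([x,y,.13],rot(best([x,y,.13],106.5)));st("above")
arm.move_l([x,y,.045],feed=.12);arm.move_l([x,y,.006],feed=.06);st("down")
arm.grip(0.03);st("grip")
arm.move_l([x,y,.03],feed=.05);arm.move_l([x,y,.16],feed=.15);st("lift")
x,y=np.array(PL["cork"])-.008*u
arm.move_to([x,y,.14],rot(best([x,y,.14],106.5)));st("above")
arm.move_l([x,y,.04],feed=.12);arm.move_l([x,y,.0128],feed=.04);st("down")
arm.grip(.075);st("open")
arm.move_l([x,y,.14],feed=.15)
arm.move_to([.5,.0,.3],rot(best([.5,.0,.3],100)));st("clear")
look(6)
E
python3 - <<'E'
import cv2,numpy as np
t=cv2.imread("pics/top6.png");s=cv2.imread("pics/side6.png")
c=lambda im,u,v,r=28: cv2.resize(im[v-r:v+r,u-r:u+r],(290,290),interpolation=cv2.INTER_CUBIC)
cv2.imwrite("pics/c6.png",np.vstack([np.hstack([c(t,130,227),c(t,198,238)]),np.hstack([c(s,158,323),c(s,232,272)])]))
E
```

```text
above t 33.9 ee [ 0.5946 -0.1535  0.1309] w 0.0801 F [0.5 0.4 0.4]
down t 35.5 ee [ 0.5945 -0.1543  0.0061] w 0.0802 F [-0.5 -0.3  0.4]
grip t 36.0 ee [ 0.5945 -0.1544  0.0063] w 0.0556 F [ 1.4 -1.4  4.6]
lift t 37.7 ee [ 0.5938 -0.1541  0.1591] w 0.0557 F [-0.1  0.  -2. ]
above t 39.7 ee [0.4875 0.391  0.14  ] w 0.0559 F [ 0.3 -0.8 -1.1]
down t 41.5 ee [0.4868 0.3917 0.0126] w 0.0559 F [ 0.1  0.2 -1.9]
open t 42.0 ee [0.4869 0.3918 0.0128] w 0.0748 F [-0.3 -0.2 -0.1]
clear t 44.6 ee [0.5001 0.0007 0.2995] w 0.0752 F [ 0.2 -0.5 -0.6]
```

View pics/c6.png

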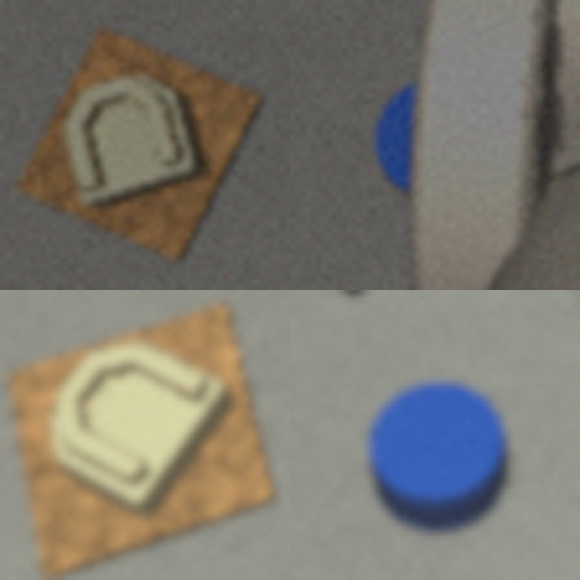

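```bash
python3 - <<'E'
from h import *
print("puck side",onz("side",(232.4,273.3),.03))
bl=blob(cv2.imread("pics/side6.png"),(105,150,110),(125,255,255),(232,274),18);print(centre_area(bl,"side",.03),cv2.boundingRect(bl))
f=lambda c,u,v:(u-28+c[0]/5.18,v-28+c[1]/5.18)
for n,a,b in(("top",f((83,207),130,227),f((198,170),130,227)),("side",f((147,222),158,323),f((231,110),158,323))):
    A=onz(n,a,.026);B=onz(n,b,.026);e=B-A
    print(n,A.round(4),B.round(4),"len",np.linalg.norm(e).round(4),"ang",np.rad2deg(np.arctan2(e[1],e[0])).round(1),"origin",((A+B)/2+.028*np.array([.959,.284,0])).round(4))
x,y=.60,-.1
arm.move_to([x,y,.3],rot(best([x,y,.3],90)));look(7)
bl=blob(cv2.imread("pics/top7.png"),(105,100,40),(125,255,255),(198,235),18);print(centre_area(bl,"top",.03),cv2.boundingRect(bl))
E
```

```text
puck side [0.45678453 0.21504538 0.03      ]
(array([0.45722821, 0.21587552]), 0.002234043636673391, np.float64(0.0)) (220, 263, 25, 22)
top [0.4573 0.4104 0.026 ] [0.4735 0.3559 0.026 ] len 0.0568 ang -73.5 origin [0.4923 0.3911 0.026 ]
side [0.456  0.4137 0.026 ] [0.4694 0.3637 0.026 ] len 0.0518 ang -75.0 origin [0.4896 0.3967 0.026 ]Traceback (most recent call last):
  File "<stdin>", line 10, in <module>
  File "h.py", line 19, in blob
    c=max(cs,key=cv2.contourArea);
ValueError: max() iterable argument is empty
```

View pics/top7.png

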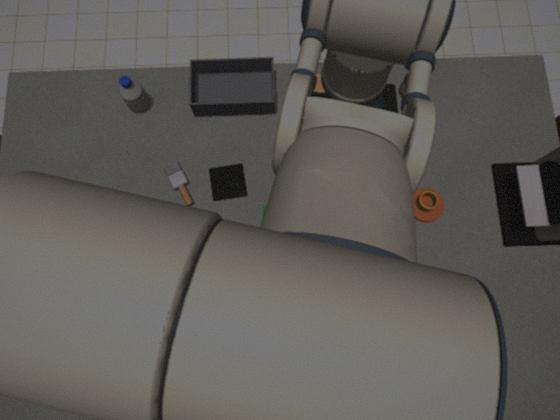

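```bash
python3 - <<'E'
from h import *
x,y=.4568,.214
arm.grip(.085)
arm.move_to([x,y,.14],rot(best([x,y,.14],90)));st("above")
arm.move_l([x,y,.05],feed=.12);arm.move_l([x,y,.008],feed=.06);st("down")
arm.grip(0.03);st("grip")
arm.move_l([x,y,.03],feed=.05);arm.move_l([x,y,.12],feed=.15);st("lift")
x,y=PL["black"]
arm.move_to([x,y,.12],rot(best([x,y,.12],90)));st("above")
arm.move_l([x,y,.05],feed=.12);arm.move_l([x,y,.0168],feed=.04);st("down")
arm.grip(.08);st("open")
arm.move_l([x,y,.14],feed=.15)
arm.move_joints([-73.654, 28.281, 77.091, 0, 74.628, -5.472]);st("home")
look(8)
E
```

```text
above t 47.2 ee [0.4579 0.2136 0.1404] w 0.0846 F [-0.2 -0.1  0.8]
down t 48.9 ee [0.4569 0.214  0.0081] w 0.0846 F [ 0.3 -0.1  0.6]
grip t 49.5 ee [0.4569 0.214  0.0082] w 0.0574 F [-0.3  0.1  4. ]
lift t 50.8 ee [0.4564 0.2139 0.1193] w 0.0574 F [-0.1  0.6 -0.5]
above t 51.5 ee [0.6021 0.1403 0.1187] w 0.0572 F [-0.8 -0.  -1.2]
down t 53.2 ee [0.6028 0.1407 0.0169] w 0.0574 F [ 0.3  0.1 -1. ]
open t 53.8 ee [0.6026 0.1407 0.0168] w 0.0804 F [-0.2  0.1  0.1]
home t 57.6 ee [ 0.233  -0.5799  0.2139] w 0.0802 F [-0.1 -0.2  0. ]
```

View pics/top8.png

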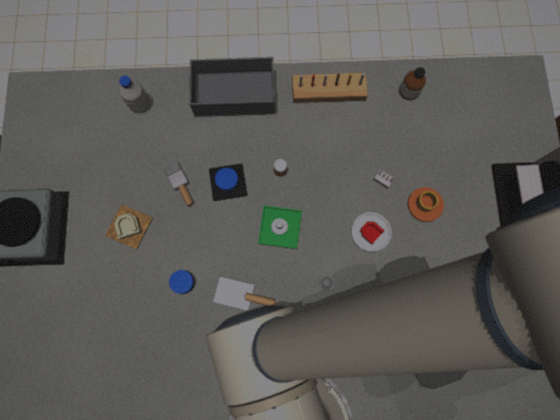

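View pics/side8.png

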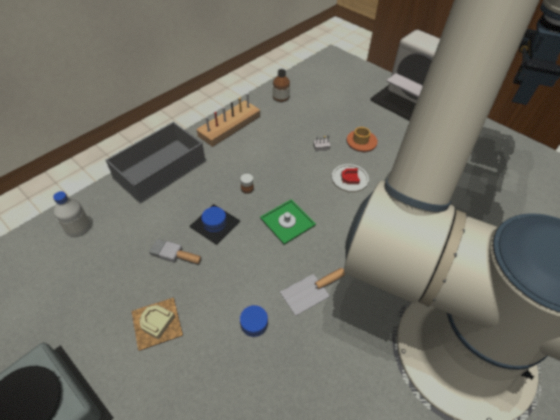

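```bash
python3 - <<'E'
from h import *
T=cv2.imread("pics/top8.png");S=cv2.imread("pics/side8.png")
def chk(k,lo,hi,a,b,z,r):
    for n,im,c in(("top",T,a),("side",S,b)):
        try:
            xy=centre_area(blob(im,lo,hi,c,r),n,z)[0];print(k,n,xy.round(4),"off mm",((xy-PL[PN[k]])*1e3).round(1))
        except Exception as e:print(k,n,repr(e))
PN=dict(puck="black",gauge="green",dent="dish")
chk("puck",(105,130,60),(125,255,255),(226,179),(213,218),.038,20)
chk("gauge",(0,0,125),(179,60,255),(279,227),(287,220),.010,13)
chk("dent",(0,150,70),(8,255,255),(372,232),(350,176),.014,16)
E
```

```text
puck top [0.6023 0.1396] off mm [-0.3 -1.1]
puck side [0.6021 0.1435] off mm [-0.5  2.8]
gauge top [0.48   0.0093] off mm [ 1.3 -0.4]
gauge side [0.4816 0.0107] off mm [2.9 1. ]
dent top [ 0.4571 -0.2219] off mm [-1.9 -0.4]
dent side [ 0.4599 -0.2216] off mm [ 0.9 -0.1]
```

```bash
python3 - <<'E'
from rig import arm
arm.sleep(.3);print(arm.sign_off(),arm.current_t())
E
```

```text
the job is handed in; nothing more can be done
the job is handed in; nothing more can be done
```

I took both stacks apart from the top down, one piece at a time, and set each piece down on its own place. The order was gauge, denture base, casting ring, stone model, then the stacked blue puck. That puck was the farther of the two blue ones, 0.51 m from the base against 0.43 m for the loose one, which I left alone. I handed the job in at about 58 s on the robot's clock; sign-off reports no verdict.

**Last checks:** the final pictures show all five pieces upright on their places with the arm clear. These are the measured offsets from the place centres, against a limit of 15 mm:

| Piece | Offset from centre |
|---|---|
| Gauge | 1–3 mm |
| Denture base | 1–2 mm |
| Puck | 1–3 mm |
| Casting ring | 0–7 mm |
| Stone model | 4–6 mm |

- **Ring and model:** I measured these two right after placing them, from points read off the picture by eye, so their figures are rougher.
- **Camera disagreement:** the two views differ by about 2–6 mm, mostly in y. I averaged them for the place centres and for most grasps; the puck's grasp came from the side view, because the arm blocked the top view.

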